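# Dial in the recipe code under the hood

### The arm

A 6-joint arm with a two-finger parallel gripper is mounted at the origin on a cart in front of the work surface, level with it; the furniture and walls round the work are solid. World frame = base frame: x ahead of the robot, y to its left, z up, the work surface at z = 0. Lengths are in m, angles in rad, forces in N, time in s.
With the tool pointing down it reaches from about 0.275 to 0.775 m from the base axis. Payload 14.6 kg.
Tool frame: the origin (TCP) lies midway between the tips of the shut fingers; the grasp point (between the pads) lies 19 mm behind it; x points along the fingers, y is the direction in which the jaws open and shut, and the axes are right-handed (so a half turn about x gives the same grasp; the last joint's range is limited). The gripper opens to 85 mm and grips with 20 to 120 N. Pads are 22 mm wide; open, the fingers measure 114 mm over their backs; the gripper's body (76 mm by 85 mm) begins 54 mm behind the grasp point. The pads swing forward as they close: fully open they stand 13 mm farther back than shut.
Start: joints at [0.984, 0.263, -0.048, 1.259, 0, 1.415], TCP at [0.22, 0.477, 0.231] pointing down, gripper open.
Joint ranges: [-2.65, 2.65], [-0.89, 1.7], [-1.18, 1.37], [-2.13, 2.11], [-1.35, 1.29], [-3.14, 3.14]. Speed limits (rad/s): [1.89, 1.89, 2.57, 2.79, 3.14, 3.14].

### API

Orientations are given as a unit quaternion [x, y, z, w].
In Python, from rig import * gives the robot as it stands.
- The arm moves only by the tool arm_command, never from a script. Its argument "targets" is a list that holds one entry, the list of rows, each a list of 7 numbers: the shift along the world's x, y, z in cm, then the turn, a rotation vector about the world's x, y, z in degrees, then the opening in per cent of the stroke, from 0 (shut) to 100 (fully open). A call has 1 to 20 rows; each row is the pose to reach, as a shift and turn from the pose commanded when the call began; what a row does not reach only later rows make up. A row lasts 1/8 s, in which the tool goes at most 62.5 mm and 10.7 degrees, less where a joint would pass 70% of its speed; a pose out of reach is approached as far as the arm can. A call with a gripper value outside its range is refused whole. The fingers move at their own pace and stop on an object; "grip_force" is the grip in N (left out, the last holds). Time passes only in rows, so rows that repeat a pose let the fingers close. It gives the time, the measured TCP pose, the force and the opening at its end, in the units of the state.
- read_state(): the state, without advancing time (a new reading comes with each control period).
- camera(name): name is "side" or "top"; returns the picture (480x640x3 uint8, blue, green, red); there is no depth.
- camera_params(name): a dict with "K" (3x3 intrinsics, pixels), "D" ([k1, k2, p1, p2, k3] as OpenCV has them; the pictures are not rectified), "rvec" (rotation vector, rad) and "tvec" (3), from world to camera coordinates, as OpenCV has them. Camera axes: x right, y down, z forward; pixel columns grow to the right and rows downward; lengths in m; the calibration is good to about 2 mm. A picture is of the moment at which its call begins. camera_params takes no time and is no camera call.
- finish_job(): hands the job in, once; it reports no verdict.
Trained networks look in the newest picture that a camera, given by its name, has taken for a name from the list of things; names that differ only in an ending like _2 or _b are one class to them, and where a whole thing is asked for, a point or a joint stands for the part that bears it (a point fixed in the world has none). Each returns a list of dicts, best first, with "confidence" (0 to 1); they miss things now and then, are a little off and sometimes report something else, mostly with a low value. They report only what shows in the picture. A call takes as long as a camera call.
- regions_of(camera, thing): "region" (480x640 bool, what is visible of it) and "box" ([left, top, width, height] in pixels, round what is visible of it).
The state is a dict: "time_s": time; "joint_pos": joint angles; "qd": joint speeds; "joint_torque": joint torques, N m; "ee_pos": TCP position; "ee_rot": TCP orientation; "wrist_force": force on the tool from outside, world axes, zero at the start; "torque": the same for the moment, N m; "width": opening from 0.0 (shut) to 1.0 (fully open).
Only numpy, scipy, OpenCV 4.12 (cv2) and the standard library are available. Lean on these libraries where they do the work, as an engineer would, in place of code of your own. Each camera call takes 0.05 s, during which the arm holds its last target.

### The job

Set the tempering controller's recipe code to 4-2-5: lift its clear hood and swing it right back past upright so that it stays open, then turn the three dials one after another, from left to right, until their pointers stand on the mark with four pips (left dial), two pips (middle) and five pips (right). Finally swing the hood fully shut again, and leave the other things on the bench where they are.

Things in the scene. Friction and masses are not known exactly. Their poses are not given: they have to be found in the camera images.
- controller: Grey box fixed to the table, 104 (x) x 300 (y) x 50 mm high; three black bar-knob dials in a row on top under a clear hood. Origin: centre of underside; z up, x away from the operator side (roughly away from the robot), y to the left. Dial axes at x = -5, y = +90 (left), 0 (middle), -90 mm (right). Round each dial's far side: five radial rows of black pips, see the pointer points.
- hood (a joint): Opening angle of the hood, rad: 0 = shut over the dials, 1.57 = upright, 2.36 = stop, leaning back. Stiff hinge (0.16 N m): it stays where it is left, also a little ajar, so it must be pressed home; weight 0.22 kg. The hood is a clear box open below, 98 deep x 290 wide x 47 mm high, hinged along the controller's rear top edge.
- hood_hinge (a point): Middle of the hinge axis, at controller x = +52 mm, z = 52 mm; the axis runs along the controller's y; opening lifts the near edge up and away. Its own axes turn with the hood: equal to the controller's when shut.
- hood_tongue (a point): Grip point of the hood: a flat black tongue sticking 49 mm out from the middle of its near wall, 22 mm wide along y (pinch it across this width), 12 mm thick. The point is 32 mm out from the wall, mid-width and mid-thickness; in the hinge's axes at (-130, 0, +40) mm. Axes turn with the hood. Hood shut: 92 mm above the table, nothing under it.
- dial_left_grip (a point): Point on the left dial's axis, 77 mm above the table, in its bar. Each dial: black disc, 54 mm across, top at 57 mm above the table, with an upright grip bar across it 54 long x 14 wide, top 86 mm above the table. A white line on one half of the bar is the pointer. Axes turn with the dial: x along the bar to the pointer end, z up.
- dial_left_pointer (a point): Pointer end of the left dial's bar, 27 mm from its axis. Marks round each dial: rows of one to five black pips on the white top plate, 31 to 53 mm from the axis, 40 degrees apart, clockwise from above: one pip (80 degrees left of straight away), two, three (straight away), four, five (80 degrees right).
- dial_middle_pointer (a point): Pointer end of the middle dial's bar (same shape and marks).
- dial_right_pointer (a point): Pointer end of the right dial's bar (same shape and marks).
- dial_middle_grip (a point): The same point of the middle dial (same shape).
- dial_right_grip (a point): The same point of the right dial (same shape).
- dial_left (a joint): Angle of the left dial, rad: 0 = pointer straight away from the operator side (controller +x), positive = clockwise seen from above. The mark with k pips is at (k - 3) x 0.698. Stops at +-1.57; light steady friction (0.06 N m), stays where left, no clicks. Wanted: four pips, 0.698.
- dial_middle (a joint): Angle of the middle dial, rad: 0 = pointer straight away from the operator side (controller +x), positive = clockwise seen from above. The mark with k pips is at (k - 3) x 0.698. Stops at +-1.57; light steady friction (0.06 N m), stays where left, no clicks. Wanted: two pips, -0.698.
- dial_right (a joint): Angle of the right dial, rad: 0 = pointer straight away from the operator side (controller +x), positive = clockwise seen from above. The mark with k pips is at (k - 3) x 0.698. Stops at +-1.57; light steady friction (0.06 N m), stays where left, no clicks. Wanted: five pips, 1.396.
- small_bowl: Bystander: small round bowl, 117 mm across, 45 mm high, left behind the controller. Origin: centre of its underside.
- ring_cutter: Bystander: pale ring cutter, 67 mm across, 28 mm high, near table edge. Origin: centre of its underside.
- probe_thermometer: Bystander: thermometer with red case, 132 x 47 x 17 mm, lying near the table edge at the left. Origin: centre of its underside.
- bench_scraper: Bystander: bench scraper, 105 x 152 x 21 mm, lying flat near the table edge. Origin: centre of its underside.

How it is judged:
By the outcome, as a careful person would: the job done as asked, in the order asked, and still so for the second after the job is handed in, with the robot touching nothing.
It also fails if it takes over 72 s, if anything falls off the work surface, if the arm or the gripper's body presses on something with over 40 N, if the wrist force passes 120 N, or if a joint passes its speed limit or range.

## Working session

There is one attempt and no reset: what is moved stays moved. The work goes in short steps, Python scripts to look and compute and a tool call to move; the robot and the scene stay as the last step left them, time stands still between calls to the robot, and variables do not carry over. Pictures are saved under pics/ and viewed, and the job is handed in when it is done.

Besides the shell and the picture viewer there is one more tool, called after ">>>" by a JSON object that holds its "method" and its "body", one argument or row to a line. arm_command: Moves the arm, as the interface text tells. Its arguments: {"type":"object","properties":{"targets":{"type":"array","items":{"type":"array","items":{"type":"array","items":{"type":"number"}}}},"grip_force":{"type":"number"}},"required":["targets"]}

```bash
ls; mkdir -p pics; python3 - <<'E'
from rig import *
import cv2
for n in ("side","top"):
    im=camera(n); cv2.imwrite(f"pics/{n}0.png",im)
    p=camera_params(n); print(n,p)
print(read_state())
E
```

```text
pics
side {'K': array([[449.96214557,   0.        , 318.61763105],
       [  0.        , 449.96214557, 237.01244556],
       [  0.        ,   0.        ,   1.        ]]), 'D': array([-0.08084011,  0.        ,  0.        ,  0.        ,  0.        ]), 'rvec': array([ 2.07278572, -0.36334905,  0.204744  ]), 'tvec': array([-0.42665796,  0.26318306,  0.75130134])}
top {'K': array([[461.12200616,   0.        , 318.91847679],
       [  0.        , 461.12200616, 245.03776492],
       [  0.        ,   0.        ,   1.        ]]), 'D': array([0.0350263, 0.       , 0.       , 0.       , 0.       ]), 'rvec': array([ 2.19161358, -2.21070709,  0.03801599]), 'tvec': array([0.20549023, 0.49308041, 1.06830262])}
{'time_s': 0.1, 'joint_pos': array([ 9.83706119e-01,  2.63500901e-01, -4.88734659e-02,  1.25940757e+00,
        6.91080635e-06,  1.41552482e+00]), 'qd': array([-3.22239301e-04, -9.29790590e-04,  2.84422963e-03, -9.77270228e-04,
       -3.75467551e-04, -7.65989686e-05]), 'joint_torque': array([ 3.04693487e-03, -6.38577676e+01,  3.85063148e+01,  1.00023983e-02,
       -7.93349523e-05, -2.95240977e-05]), 'ee_pos': array([0.21957456, 0.47660345, 0.23085981]), 'ee_rot': array([ 0.15116369,  0.69081775, -0.15181139,  0.69056041]), 'wrist_force': array([-0.08290452,  0.46569581, -0.95637051]), 'torque': array([ 0.02540007, -0.01445023, -0.07170563]), 'width': 0.9982140100204199}
```

View pics/side0.png

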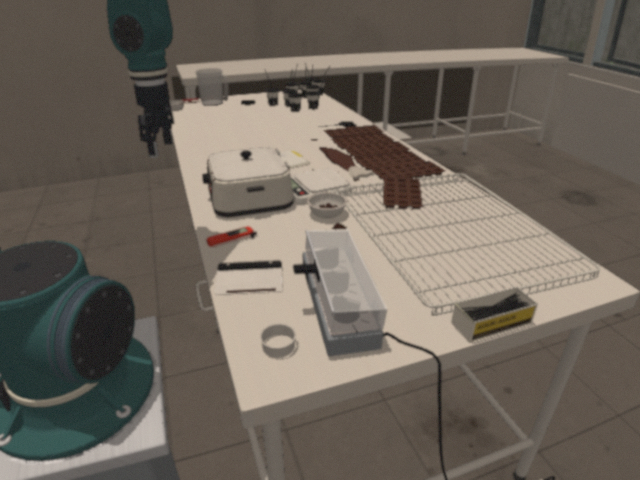

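View pics/top0.png

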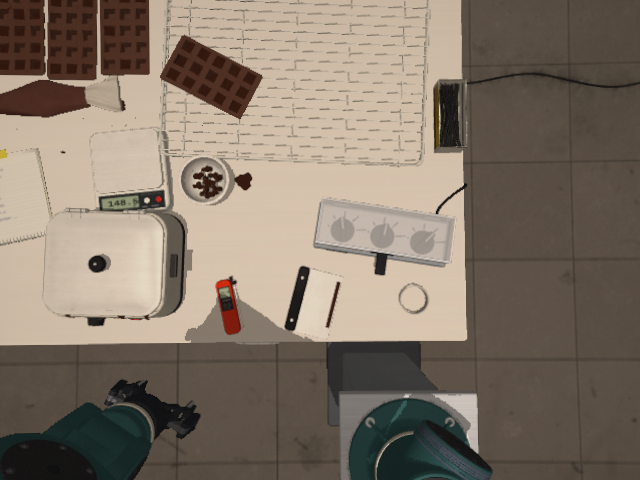

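The side view shows the hood shut, with the tongue at about (305,268). The top view shows the controller at about (384,232), tongue at (381,264) and dials at (343,230), (382,236) and (424,242). Next I'll fit the pose.

```bash
cat > h.py <<'E'
from rig import *
import cv2, numpy as np
from scipy.optimize import least_squares
from scipy.spatial.transform import Rotation as R
P={n:camera_params(n) for n in("side","top")}
def proj(n,X):
    p=P[n]; return cv2.projectPoints(np.atleast_2d(np.asarray(X,float)),p['rvec'],p['tvec'],p['K'],p['D'])[0].reshape(-1,2)
def ray(n,uv):
    p=P[n]; u=cv2.undistortPoints(np.array([[uv]],float),p['K'],p['D'])[0,0]
    Rm=cv2.Rodrigues(p['rvec'])[0]; return -Rm.T@p['tvec'], Rm.T@np.array([u[0],u[1],1])
def atz(n,uv,z):
    c,d=ray(n,uv); return c+d*(z-c[2])/d[2]
E
python3 - <<'E'
from h import *
im=camera("top"); s=camera("side")
cv2.imwrite("pics/topz.png",cv2.resize(im[185:285,300:470],None,fx=4.7,fy=4.7,interpolation=cv2.INTER_CUBIC))
cv2.imwrite("pics/sidez.png",cv2.resize(s[220:360,280:400],None,fx=4.2,fy=4.2,interpolation=cv2.INTER_CUBIC))
for n in("top","side"):
  for t in("controller","hood","hood_tongue","dial_left_grip","dial_left_pointer","bench_scraper","ring_cutter"):
    for r in regions_of(n,t)[:3]:
        ys,xs=np.nonzero(r['region']); print(n,t,round(r['confidence'],2),r['box'],xs.mean().round(1),ys.mean().round(1),len(xs), cv2.minAreaRect(np.c_[xs,ys].astype(np.float32)))
E
```

```text
top controller 0.8 [309.0, 199.0, 144.7, 78.0] 384.6 233.2 7301 ((383.4031066894531, 240.56536865234375), (139.5619659423828, 69.14684295654297), 7.989326477050781)
top hood 0.91 [317.1, 197.9, 136.9, 78.8] 385.4 231.8 6823 ((383.98193359375, 240.63316345214844), (138.02508544921875, 69.44922637939453), 7.72182559967041)
top hood_tongue 0.73 [316.3, 195.1, 139.9, 82.6] 385.4 231.9 7048 ((384.2786865234375, 240.49697875976562), (139.57171630859375, 69.80453491210938), 8.054413795471191)
top dial_left_pointer 0.62 [317.5, 197.1, 134.0, 79.0] 385.7 231.7 6936 ((384.2589111328125, 240.32546997070312), (138.5895233154297, 69.85951232910156), 8.004729270935059)
top bench_scraper 0.57 [283.6, 266.5, 59.5, 72.7] 312.7 302.6 2905 ((312.5882568359375, 302.6470947265625), (45.59669494628906, 64.99954986572266), 14.03624439239502)
top ring_cutter 0.54 [398.5, 286.1, 31.7, 30.5] 417.9 301.8 151 ((414.2096252441406, 301.0720520019531), (26.36665916442871, 29.868999481201172), 82.40535736083984)
side controller 0.63 [293.8, 232.5, 94.0, 125.2] 342.1 293.2 7615 ((340.7958068847656, 290.54986572265625), (135.48855590820312, 72.37242126464844), 68.78203582763672)
side controller 0.36 [260.1, 323.2, 36.9, 33.8] 277.8 339.8 742 ((277.5, 340.0), (34.0, 35.0), 90.0)
side hood 0.68 [295.9, 228.8, 92.0, 102.3] 342.8 282.2 5774 ((337.2349548339844, 283.44622802734375), (120.9058609008789, 66.71524810791016), 63.06047439575195)
side hood_tongue 0.64 [292.3, 229.1, 95.9, 105.0] 342.8 281.9 5815 ((337.20001220703125, 282.60003662109375), (122.17068481445312, 67.3758316040039), 62.10273361206055)
side bench_scraper 0.63 [214.7, 257.8, 66.0, 40.9] 248.6 276.9 2105 ((247.46343994140625, 276.89617919921875), (32.93955993652344, 68.75263214111328), 86.53176879882812)
side ring_cutter 0.56 [260.1, 321.6, 37.2, 37.4] 278.0 339.5 742 ((277.5, 340.0), (34.0, 35.0), 90.0)
```

View pics/topz.png

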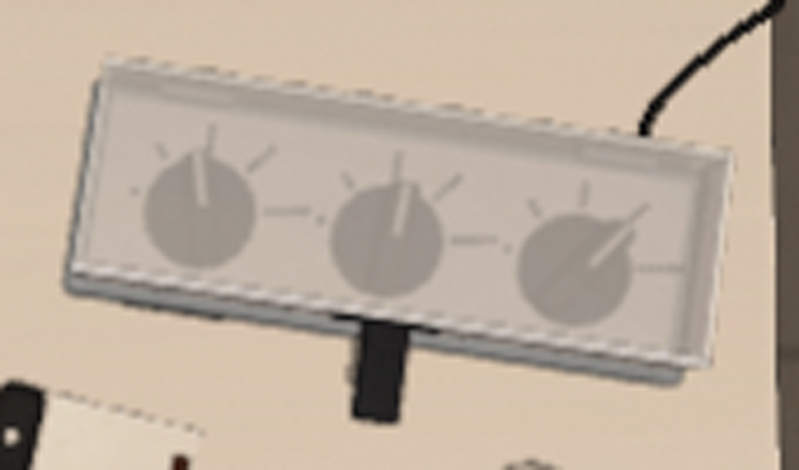

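View pics/sidez.png

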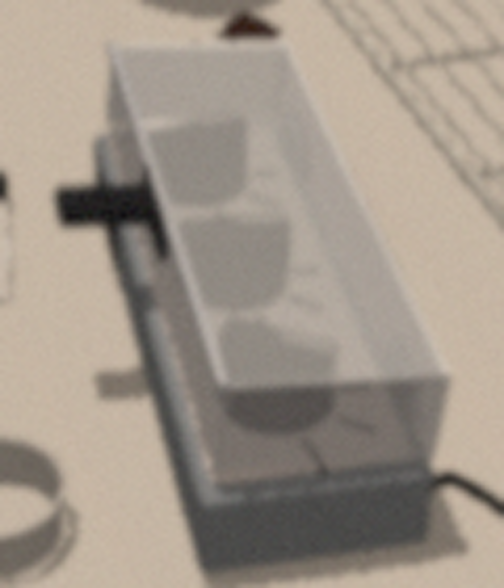

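```bash
cat >> h.py <<'E'
def c2w(q,X):
    X=np.atleast_2d(X); c,s=np.cos(q[2]),np.sin(q[2])
    return np.c_[q[0]+c*X[:,0]-s*X[:,1], q[1]+s*X[:,0]+c*X[:,1], X[:,2]]
E
python3 - <<'E'
from h import *
hz=.098
T=[((.052,.145,hz),(108,62)),((.052,-.145,hz),(733,152)),((-.046,-.145,hz),(708,367)),((-.046,.145,hz),(75,270)),
 ((-.095,0,.098),(378,422)),((-.005,.09,.057),(199,210)),((-.005,0,.057),(387,240)),((-.005,-.09,.057),(574,269))]
S=[((.052,.145,hz),(283,42)),((.052,-.145,hz),(447,378)),((-.046,-.145,hz),(222,388)),((-.046,.145,hz),(113,47)),((-.052,-.15,0),(207,568)),((-.095,0,.092),(60,205))]
Tu=np.array([u for _,u in T])/4.7+[300,185]; Su=np.array([u for _,u in S])/4.2+[280,220]
TX=[x for x,_ in T]; SX=[x for x,_ in S]
def f(q,sep=None):
    a=(proj("top",c2w(q,TX))-Tu); b=(proj("side",c2w(q,SX))-Su)
    if sep=="t":return a.ravel()
    if sep=="s":return b.ravel()
    return np.r_[a.ravel(),b.ravel()]
for sep in(None,"t","s"):
    r=least_squares(f,[.45,-.0,-.1],args=(sep,),loss='soft_l1'); print(sep,r.x,np.degrees(r.x[2])); print(f(r.x,sep).reshape(-1,2).round(1).tolist())
E
```

```text
None [ 0.51957766  0.05831785 -0.15979601] -9.155636964638386
[[-0.9, -0.7], [0.1, 0.2], [-1.1, -0.3], [-0.7, -0.0], [-1.6, 0.5], [0.2, -0.9], [0.0, -1.2], [0.3, -1.3], [0.2, 0.3], [0.7, -0.1], [-0.4, 4.6], [-1.5, 3.2], [-0.2, 5.3], [-1.5, 6.4]]
t [ 0.51858692  0.05739519 -0.15601115] -8.938780451230324
[[-0.6, -0.0], [0.4, 0.4], [-0.5, -0.0], [-0.2, 0.7], [-1.0, 0.9], [0.6, -0.3], [0.5, -0.8], [0.7, -1.1]]
s [ 0.52525577  0.06904372 -0.16779968] -9.614213526098043
[[1.2, -2.2], [0.2, -4.2], [-0.3, -0.0], [-0.1, 0.4], [-0.1, 0.4], [-0.4, 2.7]]
```

```bash
python3 - <<'E'
from h import *
q=[.5186,.0574,-.156]
for n in P: print(n,ray(n,(320,240)))
for n,(x0,y0,x1,y1),z in(("top",(300,185,470,285),4.7),("side",(270,220,400,370),4)):
    im=camera(n); im=cv2.resize(im[y0:y1,x0:x1],None,fx=z,fy=z,interpolation=cv2.INTER_CUBIC)
    def L(pts,col):
        u=((proj(n,c2w(q,pts))-[x0,y0]+.5)*z).astype(int); cv2.polylines(im,[u.reshape(-1,1,2)],True,col,1,cv2.LINE_AA)
    for zz in(0,.05): L([(sx*.052,sy*.15,zz) for sx,sy in((1,1),(1,-1),(-1,-1),(-1,1))],(0,0,255))
    for zz in(.052,.099): L([(x,sy*.145,zz) for x,sy in((.052,1),(.052,-1),(-.046,-1),(-.046,1))],(0,160,0))
    L([(-.046,.011,.098),(-.095,.011,.098),(-.095,-.011,.098),(-.046,-.011,.098)],(255,0,0))
    t=np.linspace(0,6.28,40)
    for y in(.09,0,-.09): L([(-.005+.027*np.cos(a),y+.027*np.sin(a),.057) for a in t],(255,0,255))
    cv2.imwrite(f"pics/ov_{n}.png",im)
E
```

```text
side (array([ 0.22821354, -0.63152726,  0.60402644]), array([ 0.29285897,  0.80964715, -0.50868324]))
top (array([0.45456761, 0.19833264, 1.08658062]), array([ 4.82653851e-02,  2.24771017e-04, -9.98897021e-01]))
```

View pics/ov_side.png

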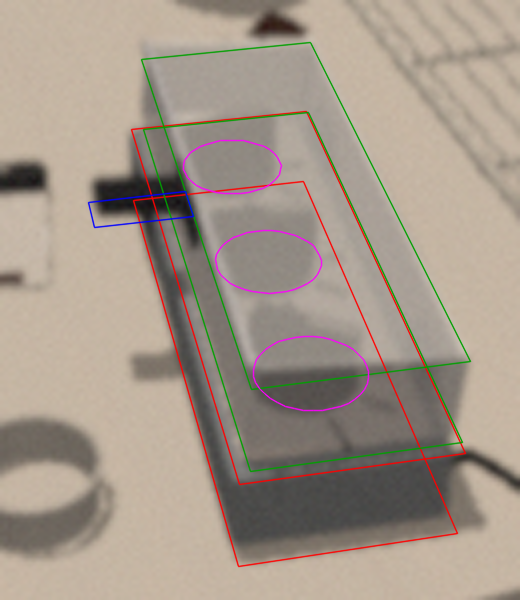

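View pics/ov_top.png

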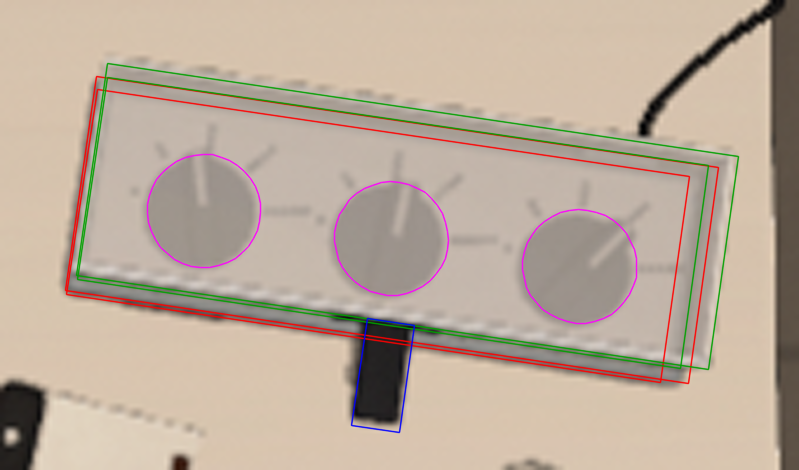

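```bash
python3 - <<'E'
from h import *
for nm,t,s,z in(("ring",(413.3,298.3),(277.5,340),.014),("corner",(466.5,340.5),(246.5,419),0),("truffle",(243,181),(340,227),.01),("scr corner bot-right",(327,334),(283,293),.005)):
    print(nm,atz("top",t,z).round(4),atz("side",s,z).round(4), proj("side",atz("top",t,z)).round(1))
s=read_state(); print(proj("top",s['ee_pos']),proj("side",s['ee_pos']))
E
```

```text
ring [ 0.3696 -0.0159  0.014 ] [ 0.367  -0.0122  0.014 ] [[279.4 341. ]]
corner [ 0.27   -0.1401  0.    ] [ 0.2753 -0.1562 -0.    ] [[241.1 412.1]]
truffle [0.6467 0.378  0.01  ] [0.6453 0.3608 0.01  ] [[338.1 224.1]]
scr corner bot-right [0.2877 0.1842 0.005 ] [0.4195 0.1357 0.005 ] [[219.1 292.7]]
[[168.67239409 392.62701117]] [[162.4930688  155.31377263]]
```

```bash
cat >> h.py <<'E'
Q=[.5195,.0585,-.158]
def st():
    s=read_state(); M=R.from_quat(s['ee_rot']).as_matrix()
    print("t",round(s['time_s'],2),"pos",s['ee_pos'].round(4),"F",s['wrist_force'].round(1),"w",round(s['width'],3),"q",s['joint_pos'].round(2))
    print(" toolx",M[:,0].round(3)," y-axis angle",np.degrees(np.arctan2(M[1,1],M[0,1])).round(2))
    return s,M
E
python3 - <<'E'
from h import *
s,M=st()
g=c2w(Q,(-.078,0,.092))[0]; print("tongue grasp",g, "dTCP cm",((g-[0,0,.019]-s['ee_pos'])*100).round(2))
print("jaw angle wanted",90+np.degrees(Q[2]))
E
```

```text
t 1.0 pos [0.2197 0.4768 0.2313] F [0.3 1.  0.1] w 1.003 q [ 0.98  0.26 -0.05  1.26 -0.    1.42]
 toolx [ 0.  0. -1.]  y-axis angle 65.26
tongue grasp [0.44247157 0.07077279 0.092     ] dTCP cm [ 22.28 -40.6  -15.83]
jaw angle wanted 80.947266836933
```

>>> {"method": "arm_command", "body": {
  "targets": [
    [[22.3,-40.6,0,0,0,15.7,60],[22.3,-40.6,0,0,0,15.7,60],[22.3,-40.6,0,0,0,15.7,60],[22.3,-40.6,0,0,0,15.7,60],[22.3,-40.6,0,0,0,15.7,60],[22.3,-40.6,0,0,0,15.7,60],[22.3,-40.6,0,0,0,15.7,60],[22.3,-40.6,0,0,0,15.7,60],[22.3,-40.6,-5,0,0,15.7,60],[22.3,-40.6,-8,0,0,15.7,60],[22.3,-40.6,-8,0,0,15.7,60],[22.3,-40.6,-8,0,0,15.7,60]]
  ]
}}

```text
time_s: 2.5
ee_pos: [0.4433, 0.0709, 0.1525]
ee_rot: [0.056, 0.704, -0.056, 0.705]
wrist_force: [-0.4, -0.0, 0.6]
width: 0.597
```

```bash
python3 - <<'E'
from h import *
s,M=st()
cv2.imwrite("pics/t1.png",cv2.resize(camera("top")[180:300,290:470],None,fx=4,fy=4,interpolation=cv2.INTER_CUBIC))
cv2.imwrite("pics/s1.png",cv2.resize(camera("side")[180:370,240:420],None,fx=3,fy=3,interpolation=cv2.INTER_CUBIC))
E
```

```text
t 2.5 pos [0.4433 0.0709 0.1525] F [-0.4 -0.   0.6] w 0.597 q [-0.02  0.18 -0.39  1.01 -0.    0.13]
 toolx [ 0.001 -0.    -1.   ]  y-axis angle 80.97
```

View pics/t1.png

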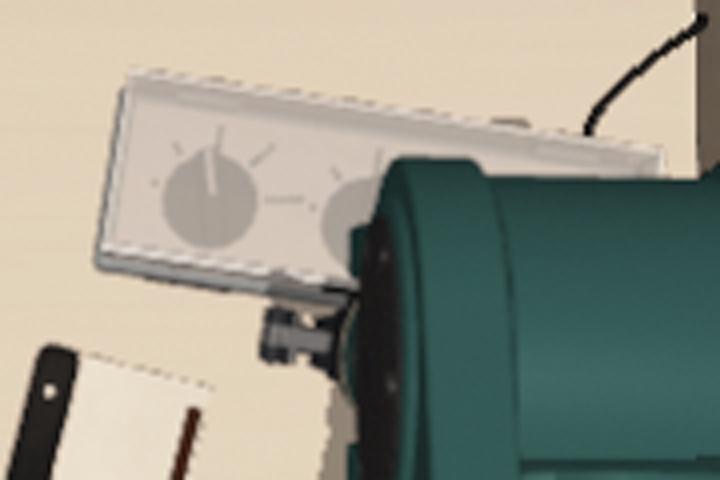

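View pics/s1.png

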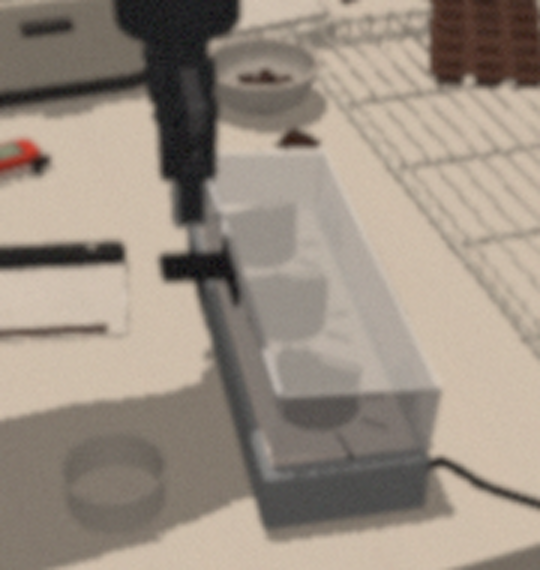

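The fingers are lined up over the tongue in the side view, at (190,215) with the tongue at (195,265). I'll go down and grip.

>>> {"method": "arm_command", "body": {
  "targets": [
    [[0,0,-4,0,0,0,60],[0,0,-8,0,0,0,60],[0,0,-8,0,0,0,60],[0,0,-8,0,0,0,10],[0,0,-8,0,0,0,10],[0,0,-8,0,0,0,10],[0,0,-8,0,0,0,10],[0,0,-8,0,0,0,10]]
  ],
  "grip_force": 25
}}

```text
time_s: 3.6
ee_pos: [0.4441, 0.0729, 0.073]
ee_rot: [0.057, 0.704, -0.053, 0.706]
wrist_force: [1.5, 19.9, 0.9]
width: 0.252
```

```bash
python3 - <<'E'
from h import *
s,M=st()
cv2.imwrite("pics/s2.png",cv2.resize(camera("side")[180:370,240:420],None,fx=3,fy=3,interpolation=cv2.INTER_CUBIC))
# arc plan: offsets from theta=0
a=Q[2]
for th in np.radians(np.arange(0,136,7.5)):
    x=-.13*np.cos(th)+.04*np.sin(th)+.13; z=.13*np.sin(th)+.04*np.cos(th)-.04
    print(round(np.degrees(th),1),[round(100*v,2) for v in(x*np.cos(a),x*np.sin(a),z)])
E
```

```text
t 3.6 pos [0.4441 0.0729 0.073 ] F [ 1.5 19.9  0.9] w 0.252 q [-0.02  0.25 -0.54  0.78  0.01  0.13]
 toolx [ 0.004  0.005 -1.   ]  y-axis angle 81.03
0.0 [np.float64(0.0), np.float64(-0.0), np.float64(0.0)]
7.5 [np.float64(0.63), np.float64(-0.1), np.float64(1.66)]
15.0 [np.float64(1.46), np.float64(-0.23), np.float64(3.23)]
22.5 [np.float64(2.49), np.float64(-0.4), np.float64(4.67)]
30.0 [np.float64(3.7), np.float64(-0.59), np.float64(5.96)]
37.5 [np.float64(5.06), np.float64(-0.81), np.float64(7.09)]
45.0 [np.float64(6.55), np.float64(-1.04), np.float64(8.02)]
52.5 [np.float64(8.16), np.float64(-1.3), np.float64(8.75)]
60.0 [np.float64(9.84), np.float64(-1.57), np.float64(9.26)]
67.5 [np.float64(11.57), np.float64(-1.84), np.float64(9.54)]
75.0 [np.float64(13.33), np.float64(-2.12), np.float64(9.59)]
82.5 [np.float64(15.08), np.float64(-2.4), np.float64(9.41)]
90.0 [np.float64(16.79), np.float64(-2.67), np.float64(9.0)]
97.5 [np.float64(18.43), np.float64(-2.94), np.float64(8.37)]
105.0 [np.float64(19.98), np.float64(-3.18), np.float64(7.52)]
112.5 [np.float64(21.4), np.float64(-3.41), np.float64(6.48)]
120.0 [np.float64(22.68), np.float64(-3.61), np.float64(5.26)]
127.5 [np.float64(23.79), np.float64(-3.79), np.float64(3.88)]
135.0 [np.float64(24.71), np.float64(-3.94), np.float64(2.36)]
```

View pics/s2.png

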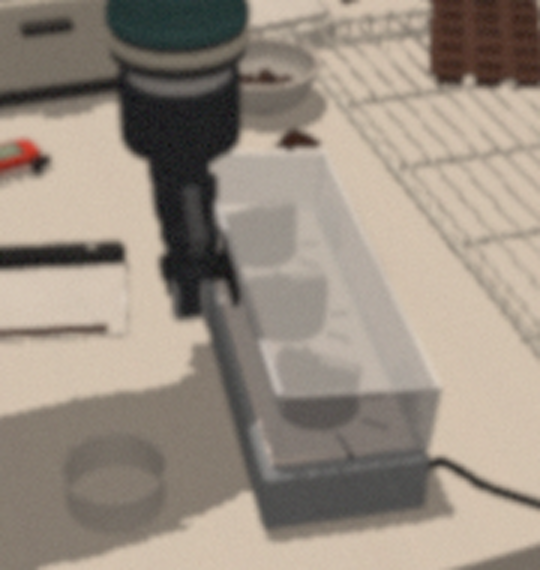

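Gripped, with width 0.252 (about 21.4 mm). The 20 N side force means the tongue sits about 2 mm further to +y, so I'll correct for that and swing up along the arc.

>>> {"method": "arm_command", "body": {
  "targets": [
    [[0.03,0.2,0,0,0,0,10],[0.35,0.15,0.8,0,0,0,10],[0.65,0.1,1.65,0,0,0,10],[1.5,-0.03,3.2,0,0,0,10],[2.5,-0.2,4.65,0,0,0,10],[3.7,-0.4,5.95,0,0,0,10],[5.1,-0.6,7.1,0,0,0,10],[6.6,-0.85,8.0,0,0,0,10],[8.2,-1.1,8.75,0,0,0,10],[9.85,-1.35,9.25,0,0,0,10],[9.85,-1.35,9.25,0,0,0,10]]
  ]
}}

```text
time_s: 5.03
ee_pos: [0.5421, 0.057, 0.1647]
ee_rot: [0.056, 0.704, -0.056, 0.705]
wrist_force: [1.3, 0.6, 2.8]
width: 0.251
```

```bash
python3 - <<'E'
from h import *
s,M=st()
cv2.imwrite("pics/s3.png",cv2.resize(camera("side")[150:370,240:420],None,fx=2.7,fy=2.7,interpolation=cv2.INTER_CUBIC))
E
```

```text
t 5.03 pos [0.5421 0.057  0.1647] F [1.3 0.6 2.8] w 0.251 q [-0.04  0.32 -0.14  1.1  -0.    0.11]
 toolx [ 0.001 -0.    -1.   ]  y-axis angle 80.94
```

View pics/s3.png

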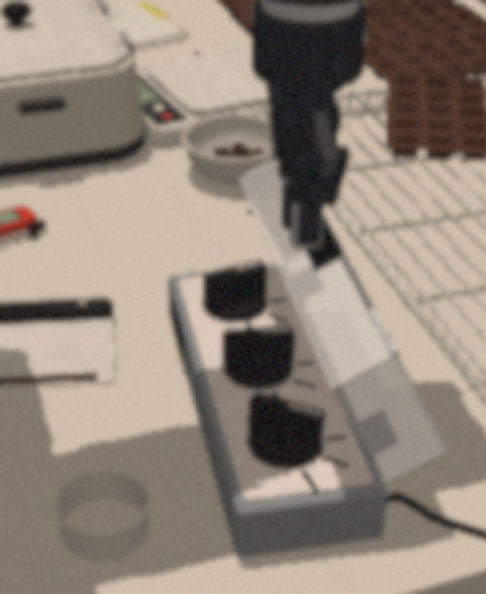

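>>> {"method": "arm_command", "body": {
  "targets": [
    [[1.75,-0.27,0.28,0,0,0,10],[3.5,-0.55,0.33,0,0,0,10],[5.25,-0.83,0.15,0,0,0,10],[6.95,-1.1,-0.26,0,0,0,10],[8.6,-1.37,-0.9,0,0,0,10],[10.15,-1.6,-1.75,0,0,0,10],[11.55,-1.84,-2.8,0,0,0,10],[12.85,-2.04,-4.0,0,0,0,10],[13.95,-2.22,-5.4,0,0,0,10],[14.2,-2.26,-5.75,0,0,0,10],[14.2,-2.26,-5.75,0,0,0,10]]
  ]
}}

```text
time_s: 6.45
ee_pos: [0.6831, 0.034, 0.1062]
ee_rot: [0.056, 0.705, -0.056, 0.705]
wrist_force: [-0.9, -6.0, -3.2]
width: 0.249
```

```bash
python3 - <<'E'
from h import *
s,M=st()
cv2.imwrite("pics/s4.png",cv2.resize(camera("side")[150:370,240:420],None,fx=2.7,fy=2.7,interpolation=cv2.INTER_CUBIC))
E
```

```text
t 6.45 pos [0.6831 0.034  0.1062] F [-0.9 -6.  -3.2] w 0.249 q [-0.07  0.59  0.15  1.13 -0.    0.09]
 toolx [-0.    -0.001 -1.   ]  y-axis angle 80.92
```

View pics/s4.png

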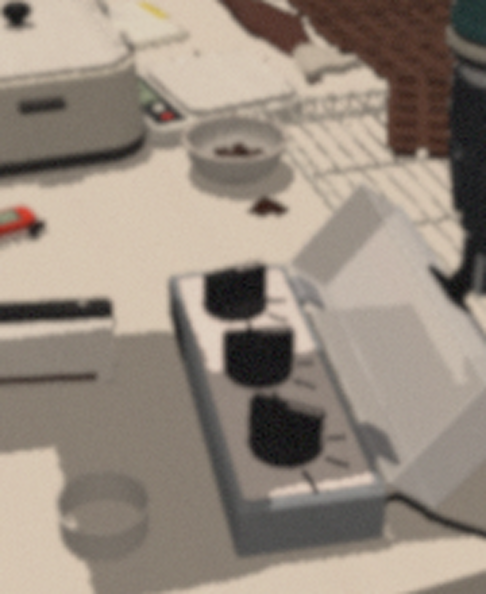

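>>> {"method": "arm_command", "body": {
  "targets": [
    [[0,0,0,0,0,0,60],[0,0,0,0,0,0,60],[0,0,0,0,0,0,60],[0,0,5,0,0,0,60],[0,0,11,0,0,0,60],[-30,22,13,0,0,0,60],[-30,22,13,0,0,0,60],[-30,22,13,0,0,0,60],[-30,22,13,0,0,0,60],[-30,22,13,0,0,0,60],[-30,22,13,0,0,0,60],[-30,22,13,0,0,0,60],[-30,22,13,0,0,0,60]]
  ]
}}

```text
time_s: 8.12
ee_pos: [0.3834, 0.2548, 0.2365]
ee_rot: [0.056, 0.705, -0.055, 0.705]
wrist_force: [-1.0, 0.1, -0.8]
width: 0.6
```

```bash
python3 - <<'E'
from h import *
s,M=st()
im=camera("top");cv2.imwrite("pics/raw_top5.png",im)
s=camera("side");cv2.imwrite("pics/raw_side5.png",s)
cv2.imwrite("pics/t5.png",cv2.resize(im[170:280,300:460],None,fx=5,fy=5,interpolation=cv2.INTER_CUBIC))
cv2.imwrite("pics/s5.png",cv2.resize(s[200:370,280:440],None,fx=3.5,fy=3.5,interpolation=cv2.INTER_CUBIC))
E
```

```text
t 8.12 pos [0.3834 0.2548 0.2365] F [-1.   0.1 -0.8] w 0.6 q [ 0.41  0.15 -0.18  1.24 -0.    0.57]
 toolx [ 0.001  0.    -1.   ]  y-axis angle 81.01
```

View pics/t5.png

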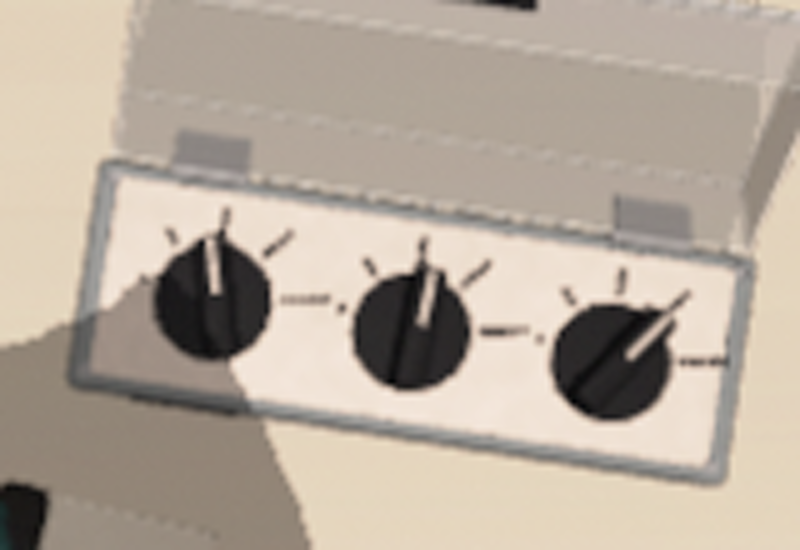

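View pics/s5.png

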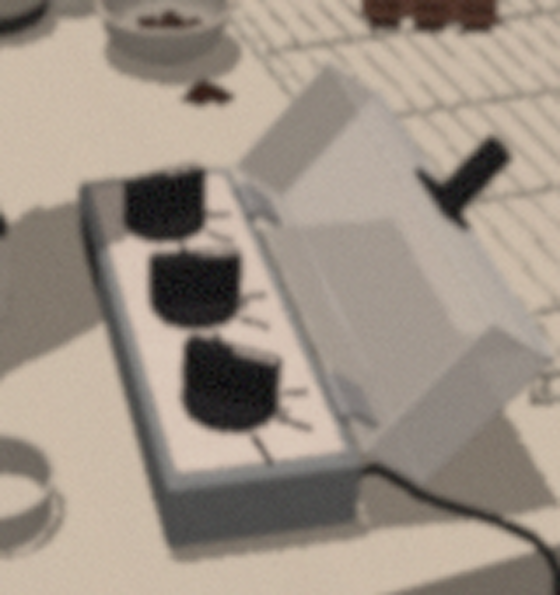

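```bash
python3 - <<'E'
from h import *
def px(u): return np.array(u,float)/5+[300,170]-[.4,.4]
T=[((.052,.15,.05),(103,160)),((.052,-.15,.05),(752,257)),((-.052,-.15,.05),(725,483)),((-.052,.15,.05),(70,384)),
((-.005,.09,.057),(212,301)),((-.005,0,.057),(411,331)),((-.005,-.09,.057),(611,362))]
for i,y in enumerate((.09,0,-.09)):
    dx=i*199
    for k,u in ((5,[(330,299),(527,330),(727,361)][i]),):
        a=-(k-3)*np.radians(40); T.append(((-.005+.053*np.cos(a),y+.053*np.sin(a),.05),u))
X=[t[0] for t in T]; U=px([t[1] for t in T])
r=least_squares(lambda q:(proj("top",c2w(q,X))-U).ravel(),Q,loss='soft_l1'); q=r.x
print(q,np.degrees(q[2]));print((proj("top",c2w(q,X))-U).round(1).tolist())
S=[((-.052,-.15,0),(172,555)),((-.052,-.15,.05),(168,490)),((.052,-.15,.05),(355,462)),((-.052,.15,.05),(82,185))]
Su=np.array([s[1] for s in S])/3.5+[280,200]-.4
SX=[s[0] for s in S]
print("side res",(proj("side",c2w(q,SX))-Su).round(1).tolist())
for nm,a,b in(("L",(217,292),(209,237)),("M",(424,325),(434,268)),("R",(632,357),(675,313))):
    A=atz("top",px(a),.086);B=atz("top",px(b),.086);d=B-A; print(nm,A.round(4),B.round(4),"joint deg",(np.degrees(q[2])-np.degrees(np.arctan2(d[1],d[0]))).round(1))
for y in(.09,0,-.09): print(c2w(q,(-.005,y,.077)).round(4))
E
```

```text
[ 0.51729147  0.05940044 -0.15961879] -9.145482736952452
[[-0.8, -0.5], [1.5, -0.0], [0.3, 0.6], [-1.2, 0.3], [0.1, 0.0], [0.1, 0.1], [0.1, -0.1], [-0.1, 0.1], [0.1, -0.1], [-0.0, -0.3]]
side res [[-1.0, 2.3], [0.3, 0.5], [3.5, 0.7], [-1.2, -1.0]]
L [0.5286 0.1483 0.086 ] [0.5526 0.1516 0.086 ] joint deg -16.8
M [0.5134 0.0587 0.086 ] [0.5382 0.054  0.086 ] joint deg 1.5
R [ 0.4987 -0.0311  0.086 ] [ 0.5176 -0.0499  0.086 ] joint deg 35.8
[[0.5267 0.1491 0.077 ]]
[[0.5124 0.0602 0.077 ]]
[[ 0.4981 -0.0287  0.077 ]]
```

Left dial: about −17°, middle about +1.5°, right about +36°. The hood stays open at roughly 130°. Next is the left dial.

>>> {"method": "arm_command", "body": {
  "targets": [
    [[14.3,-10.5,-8,0,0,16.6,45],[14.3,-10.5,-8,0,0,16.6,45],[14.3,-10.5,-8,0,0,16.6,45],[14.3,-10.5,-8,0,0,16.6,45],[14.3,-10.5,-8,0,0,16.6,45],[14.3,-10.5,-13,0,0,16.6,45],[14.3,-10.5,-16,0,0,16.6,45],[14.3,-10.5,-17.5,0,0,16.6,45],[14.3,-10.5,-17.5,0,0,16.6,45],[14.3,-10.5,-17.5,0,0,16.6,45]]
  ]
}}

```text
time_s: 9.48
ee_pos: [0.5265, 0.1502, 0.0625]
ee_rot: [-0.047, 0.705, 0.047, 0.706]
wrist_force: [0.3, -0.4, 1.0]
width: 0.452
```

```bash
python3 - <<'E'
from h import *
s,M=st()
s=camera("side")
cv2.imwrite("pics/s6.png",cv2.resize(s[170:370,260:440],None,fx=3,fy=3,interpolation=cv2.INTER_CUBIC))
E
```

```text
t 9.47 pos [0.5265 0.1502 0.0625] F [ 0.3 -0.4  1. ] w 0.452 q [ 0.13  0.41 -0.32  0.85  0.   -0.  ]
 toolx [ 0.001  0.    -1.   ]  y-axis angle 97.59
```

View pics/s6.png

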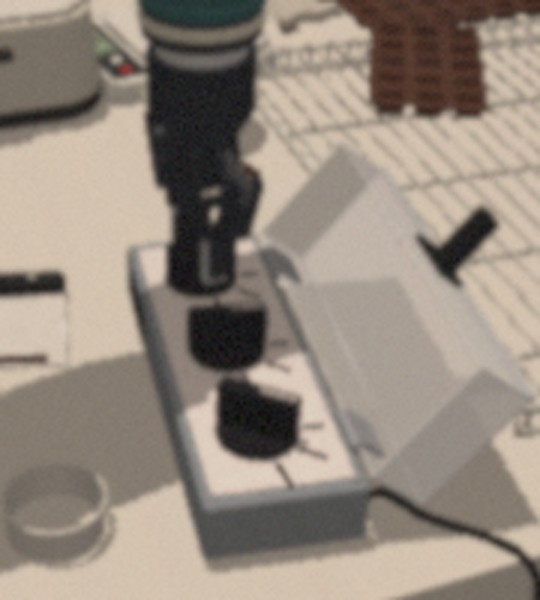

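>>> {"method": "arm_command", "body": {
  "targets": [
    [[0,0,0,0,0,0,5],[0,0,0,0,0,0,5],[0,0,0,0,0,0,5],[0,0,0,0,0,0,5],[0,0,0,0,0,0,5]]
  ],
  "grip_force": 30
}}

```text
time_s: 10.15
ee_pos: [0.5264, 0.1503, 0.062]
ee_rot: [-0.046, 0.705, 0.047, 0.706]
wrist_force: [-3.9, 5.0, 7.6]
width: 0.156
```

```bash
python3 - <<'E'
from h import *
s,M=st();print(s['torque'])
E
```

```text
t 10.15 pos [0.5264 0.1503 0.062 ] F [-3.9  5.   7.6] w 0.156 q [ 0.13  0.41 -0.32  0.85  0.   -0.  ]
 toolx [ 0.001  0.001 -1.   ]  y-axis angle 97.58
[ 0.81093975  0.53797192 -0.05916016]
```

>>> {"method": "arm_command", "body": {
  "targets": [
    [[0,0,0.1,0,0,0,5],[0,0,0.1,0,0,-8,5],[0,0,0.1,0,0,-17,5],[0,0,0.1,0,0,-26,5],[0,0,0.1,0,0,-35,5],[0,0,0.1,0,0,-44,5],[0,0,0.1,0,0,-52,5],[0,0,0.1,0,0,-56.7,5],[0,0,0.1,0,0,-56.7,5],[0,0,0.1,0,0,-56.7,5]]
  ]
}}

```text
time_s: 11.4
ee_pos: [0.5265, 0.1511, 0.0622]
ee_rot: [0.295, 0.644, -0.293, 0.643]
wrist_force: [3.9, 12.4, -8.3]
width: 0.155
```

```bash
python3 - <<'E'
from h import *
s,M=st();print(s['torque'])
E
```

```text
t 11.4 pos [0.5265 0.1511 0.0622] F [ 3.9 12.4 -8.3] w 0.155 q [ 0.13  0.41 -0.32  0.85  0.    0.99]
 toolx [ 0.     0.003 -1.   ]  y-axis angle 40.9
[ 2.4190874  -0.71342383 -0.02075504]
```

>>> {"method": "arm_command", "body": {
  "targets": [
    [[0,0,0,0,0,0,45],[0,0,0,0,0,0,45],[0,0,0,0,0,0,45],[0,0,5,0,0,10,45],[-3,3,10,0,0,20,45],[-15,8,14,0,0,38.4,45],[-15,8,14,0,0,38.4,45],[-15,8,14,0,0,38.4,45],[-15,8,14,0,0,38.4,45]]
  ]
}}

```text
time_s: 12.52
ee_pos: [0.3763, 0.23, 0.2027]
ee_rot: [0.066, 0.704, -0.066, 0.704]
wrist_force: [-0.0, -0.6, 0.2]
width: 0.445
```

```bash
python3 - <<'E'
from h import *
s,M=st()
im=camera("top");cv2.imwrite("pics/raw_top7.png",im)
cv2.imwrite("pics/t7.png",cv2.resize(im[170:280,300:460],None,fx=5,fy=5,interpolation=cv2.INTER_CUBIC))
E
```

```text
t 12.53 pos [0.3763 0.23   0.2027] F [-0.  -0.6  0.2] w 0.445 q [ 0.36  0.13 -0.3   1.14 -0.    0.55]
 toolx [ 0.001  0.    -1.   ]  y-axis angle 79.26
```

View pics/t7.png

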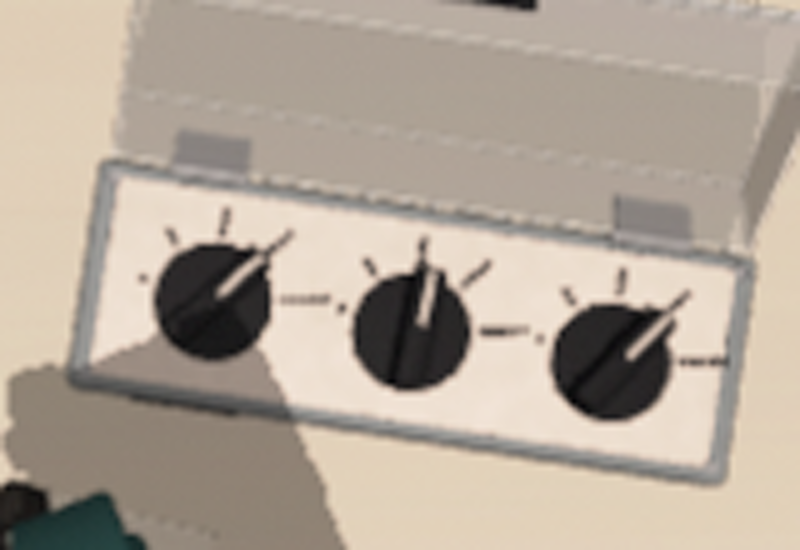

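```bash
cat >> h.py <<'E'
Q=[.5175,.0608,-.1596]
def dial_deg(im,y):
    c=proj("top",c2w(Q,(-.005,y,.086)))[0]; g=cv2.cvtColor(im,cv2.COLOR_BGR2GRAY).astype(float)
    best=[]
    for a in np.arange(-95,95,.5):
        t=np.radians(-a); r=np.linspace(.008,.024,30)
        bst=-1e9
        for o in np.arange(-.004,.0041,.0005):   # lateral offset of the axis
            X=np.c_[-.005+r*np.cos(t)-o*np.sin(t), y+r*np.sin(t)+o*np.cos(t), np.full(30,.086)]
            u=proj("top",c2w(Q,X)).astype(np.float32)
            v=cv2.remap(g.astype(np.float32),u[:,0][None],u[:,1][None],cv2.INTER_LINEAR).mean()
            bst=max(bst,v)
        best.append((bst,a))
    b=np.array(best); m=b[:,0].max(); k=b[b[:,0]>m-12]; return b[b[:,0].argmax(),1], np.average(k[:,1],weights=k[:,0]-(m-12)),m
E
python3 - <<'E'
from h import *
for f in("raw_top5","raw_top7"):
    im=cv2.imread(f"pics/{f}.png")
    print(f,[dial_deg(im,y) for y in(.09,0,-.09)])
E
```

```text
raw_top5 [(np.float64(-9.0), np.float64(-13.42029015515273), np.float64(184.30038452148438)), (np.float64(4.0), np.float64(3.4719677676358818), np.float64(178.54017639160156)), (np.float64(37.0), np.float64(36.56390983232472), np.float64(176.82717895507812))]
raw_top7 [(np.float64(39.5), np.float64(39.53065436413813), np.float64(178.23011779785156)), (np.float64(4.0), np.float64(3.572882848382471), np.float64(174.83522033691406)), (np.float64(37.0), np.float64(36.54979047361112), np.float64(173.45028686523438))]
```

Left dial reads about 39.5° against a wanted 40°. Next is the middle dial.

>>> {"method": "arm_command", "body": {
  "targets": [
    [[13.6,-16.8,-5,0,0,-1,45],[13.6,-16.8,-5,0,0,-1,45],[13.6,-16.8,-5,0,0,-1,45],[13.6,-16.8,-5,0,0,-1,45],[13.6,-16.8,-6,0,0,-1,45],[13.6,-16.8,-10,0,0,-1,45],[13.6,-16.8,-12.5,0,0,-1,45],[13.6,-16.8,-14,0,0,-1,45],[13.6,-16.8,-14,0,0,-1,45],[13.6,-16.8,-14,0,0,-1,5],[13.6,-16.8,-14,0,0,-1,5],[13.6,-16.8,-14,0,0,-1,5],[13.6,-16.8,-14,0,0,-1,5],[13.6,-16.8,-14,0,0,-1,5]]
  ]
}}

```text
time_s: 14.32
ee_pos: [0.5126, 0.0618, 0.0628]
ee_rot: [0.072, 0.703, -0.072, 0.704]
wrist_force: [-1.0, 1.4, 5.6]
width: 0.157
```

```bash
python3 - <<'E'
from h import *
s,M=st();print(s['torque'])
E
```

```text
t 14.32 pos [0.5126 0.0618 0.0628] F [-1.   1.4  5.6] w 0.157 q [-0.04  0.36 -0.39  0.82  0.    0.17]
 toolx [ 0.001  0.    -1.   ]  y-axis angle 78.26
[0.30253636 0.21727838 0.00686076]
```

>>> {"method": "arm_command", "body": {
  "targets": [
    [[0,0,0.05,0,0,8,5],[0,0,0.05,0,0,17,5],[0,0,0.05,0,0,26,5],[0,0,0.05,0,0,35,5],[0,0,0.05,0,0,42.7,5],[0,0,0.05,0,0,42.7,5],[0,0,0.05,0,0,42.7,5],[0,0,0.05,0,0,42.7,45],[0,0,0.05,0,0,42.7,45],[0,0,0.05,0,0,42.7,45],[0,0,5,0,0,42.7,45],[-4,4,10,0,0,22,45],[-14,17,14,0,0,-5,45],[-14,17,14,0,0,-33,45],[-14,17,14,0,0,-33,45],[-14,17,14,0,0,-33,45],[-14,17,14,0,0,-33,45],[-14,17,14,0,0,-33,45],[-14,17,14,0,0,-33,45],[-14,17,14,0,0,-33,45]]
  ]
}}

```text
time_s: 16.82
ee_pos: [0.3721, 0.2317, 0.2023]
ee_rot: [0.269, 0.654, -0.269, 0.654]
wrist_force: [-0.6, -0.7, -0.1]
width: 0.449
```

```bash
python3 - <<'E'
from h import *
s,M=st()
im=camera("top");cv2.imwrite("pics/raw_top8.png",im)
cv2.imwrite("pics/t8.png",cv2.resize(im[170:280,300:460],None,fx=5,fy=5,interpolation=cv2.INTER_CUBIC))
print([dial_deg(im,y) for y in(.09,0,-.09)])
E
```

```text
t 16.82 pos [0.3721 0.2317 0.2023] F [-0.6 -0.7 -0.1] w 0.449 q [ 0.37  0.13 -0.31  1.14  0.    1.15]
 toolx [-0. -0. -1.]  y-axis angle 45.28
[(np.float64(39.5), np.float64(39.512294555383534), np.float64(178.27760314941406)), (np.float64(-40.5), np.float64(-40.33685720890295), np.float64(175.93887329101562)), (np.float64(37.0), np.float64(36.605336737277895), np.float64(173.45289611816406))]
```

View pics/t8.png

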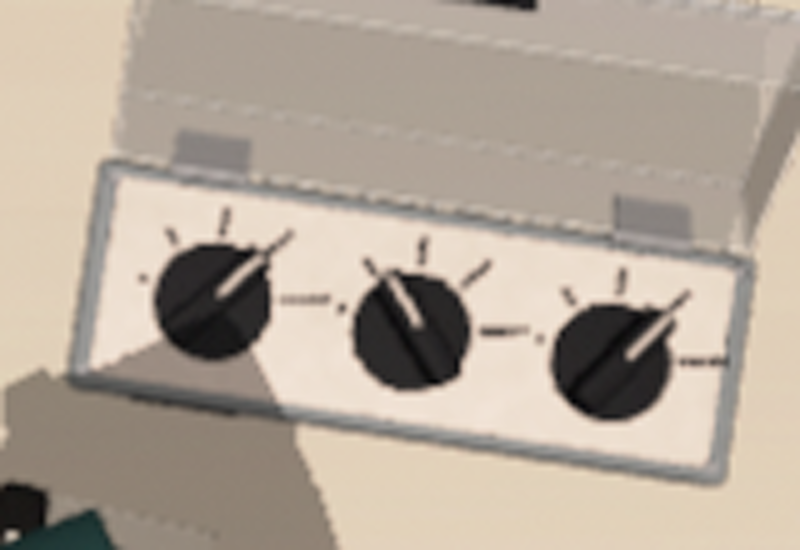

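Middle dial reads −40.3°. Next is the right dial.

>>> {"method": "arm_command", "body": {
  "targets": [
    [[12.6,-25.9,-3,0,0,-0.6,45],[12.6,-25.9,-5,0,0,-0.6,45],[12.6,-25.9,-5,0,0,-0.6,45],[12.6,-25.9,-5,0,0,-0.6,45],[12.6,-25.9,-5,0,0,-0.6,45],[12.6,-25.9,-6,0,0,-0.6,45],[12.6,-25.9,-10,0,0,-0.6,45],[12.6,-25.9,-12.5,0,0,-0.6,45],[12.6,-25.9,-13.9,0,0,-0.6,45],[12.6,-25.9,-13.9,0,0,-0.6,45],[12.6,-25.9,-13.9,0,0,-0.6,5],[12.6,-25.9,-13.9,0,0,-0.6,5],[12.6,-25.9,-13.9,0,0,-0.6,5],[12.6,-25.9,-13.9,0,0,-0.6,5],[12.6,-25.9,-13.9,0,0,-0.6,5]]
  ]
}}

```text
time_s: 18.75
ee_pos: [0.4987, -0.0273, 0.0643]
ee_rot: [0.273, 0.652, -0.272, 0.653]
wrist_force: [-2.2, 0.5, 6.3]
width: 0.162
```

```bash
python3 - <<'E'
from h import *
s,M=st();print(s['torque'])
E
```

```text
t 18.75 pos [ 0.4987 -0.0273  0.0643] F [-2.2  0.5  6.3] w 0.162 q [-0.22  0.33 -0.43  0.8   0.    0.57]
 toolx [ 0.002 -0.    -1.   ]  y-axis angle 44.67
[0.03670951 0.39377309 0.10805663]
```

>>> {"method": "arm_command", "body": {
  "targets": [
    [[0,0,0.05,0,0,-8,5],[0,0,0.05,0,0,-17,5],[0,0,0.05,0,0,-26,5],[0,0,0.05,0,0,-35,5],[0,0,0.05,0,0,-43.9,5],[0,0,0.05,0,0,-43.9,5],[0,0,0.05,0,0,-43.9,5],[0,0,0.05,0,0,-43.9,45],[0,0,0.05,0,0,-43.9,45],[0,0,0.05,0,0,-43.9,45],[0,0,5,0,0,-43.9,45],[-2,4,10,0,0,-25,45],[-13,26,14,0,0,0,45],[-13,26,14,0,0,36.3,45],[-13,26,14,0,0,36.3,45],[-13,26,14,0,0,36.3,45],[-13,26,14,0,0,36.3,45],[-13,26,14,0,0,36.3,45],[-13,26,14,0,0,36.3,45],[-13,26,14,0,0,36.3,45]]
  ]
}}

```text
time_s: 21.25
ee_pos: [0.3682, 0.2328, 0.2033]
ee_rot: [0.056, 0.705, -0.056, 0.705]
wrist_force: [0.4, 0.0, -0.3]
width: 0.454
```

```bash
python3 - <<'E'
from h import *
s,M=st()
im=camera("top");cv2.imwrite("pics/raw_top9.png",im)
cv2.imwrite("pics/t9.png",cv2.resize(im[170:280,300:460],None,fx=5,fy=5,interpolation=cv2.INTER_CUBIC))
print([dial_deg(im,y) for y in(.09,0,-.09)])
sd=camera("side");cv2.imwrite("pics/s9.png",cv2.resize(sd[170:370,260:440],None,fx=3,fy=3,interpolation=cv2.INTER_CUBIC))
g=c2w(Q,(.052,0,0))[0]
for th in np.radians([126,128,130,132]):
    x=-.13*np.cos(th)+.04*np.sin(th); z=.052+.13*np.sin(th)+.04*np.cos(th)
    w=c2w(Q,(.052+x,0,z)); print(np.degrees(th).round(), "TCP for grasp",(w-[0,0,.019]).round(4))
E
```

```text
t 21.25 pos [0.3682 0.2328 0.2033] F [ 0.4  0.  -0.3] w 0.454 q [ 0.38  0.12 -0.31  1.14  0.    0.53]
 toolx [-0.  0. -1.]  y-axis angle 80.95
[(np.float64(39.5), np.float64(39.52260951396918), np.float64(177.75244140625)), (np.float64(-40.5), np.float64(-40.31388194835791), np.float64(175.19732666015625)), (np.float64(81.5), np.float64(79.110752109266), np.float64(166.39808654785156))]
126.0 TCP for grasp [[0.6762 0.0352 0.1147]]
128.0 TCP for grasp [[0.679  0.0348 0.1108]]
130.0 TCP for grasp [[0.6816 0.0344 0.1069]]
132.0 TCP for grasp [[0.6841 0.034  0.1028]]
```

View pics/t9.png

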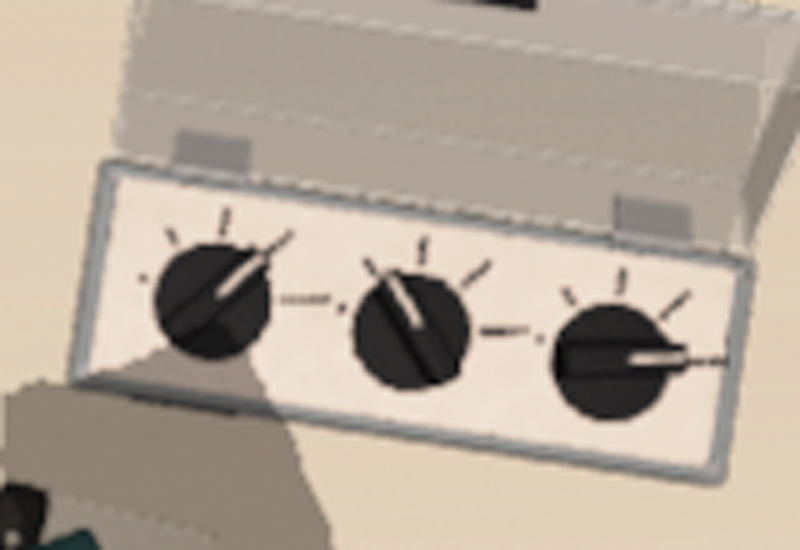

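View pics/s9.png

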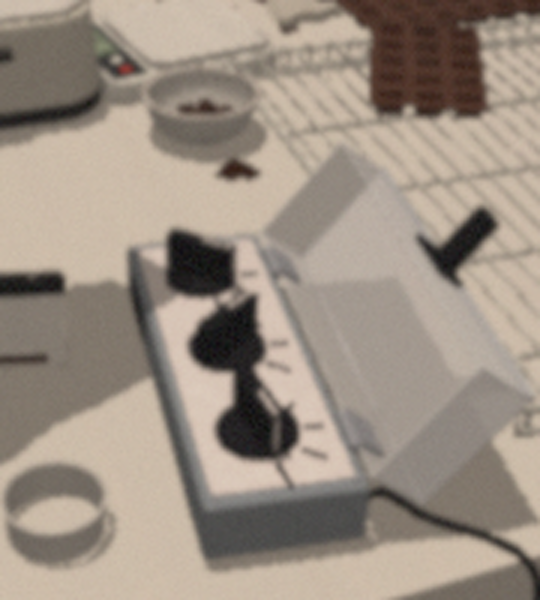

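All three pointers stand on their marks: about 39.5°, −40.3° and 80°. Now I'll re-grip the tongue where I let it go.

>>> {"method": "arm_command", "body": {
  "targets": [
    [[5,0,2,0,0,0,60],[31.5,-19.9,3,0,0,0,60],[31.5,-19.9,3,0,0,0,60],[31.5,-19.9,3,0,0,0,60],[31.5,-19.9,3,0,0,0,60],[31.5,-19.9,3,0,0,0,60],[31.5,-19.9,3,0,0,0,60],[31.5,-19.9,3,0,0,0,60],[31.5,-19.9,-2,0,0,0,60],[31.5,-19.9,-7,0,0,0,60],[31.5,-19.9,-9.7,0,0,0,60],[31.5,-19.9,-9.7,0,0,0,60],[31.5,-19.9,-9.7,0,0,0,10],[31.5,-19.9,-9.7,0,0,0,10],[31.5,-19.9,-9.7,0,0,0,10],[31.5,-19.9,-9.7,0,0,0,10],[31.5,-19.9,-9.7,0,0,0,10]]
  ],
  "grip_force": 25
}}

```text
time_s: 23.48
ee_pos: [0.6843, 0.0338, 0.1073]
ee_rot: [0.056, 0.704, -0.056, 0.706]
wrist_force: [4.0, 1.4, 6.0]
width: 0.251
```

```bash
python3 - <<'E'
from h import *
s,M=st()
def xz(t): t=np.radians(t); return np.array([-.13*np.cos(t)+.04*np.sin(t), .13*np.sin(t)+.04*np.cos(t)])
a=Q[2]; b=xz(129.5)
for t in [129.5,122,114.5,107,99.5,92,84.5,77,69.5,62,54.5,47,39.5,32,24.5,17,9.5,4,1,0]:
    d=xz(t)-b; print(t,(100*np.array([d[0]*np.cos(a),d[0]*np.sin(a),d[1]])).round(2).tolist())
cv2.imwrite("pics/s10.png",cv2.resize(camera("side")[150:370,240:440],None,fx=2.7,fy=2.7,interpolation=cv2.INTER_CUBIC))
E
```

```text
t 23.48 pos [0.6843 0.0338 0.1073] F [4.  1.4 6. ] w 0.251 q [-0.07  0.59  0.15  1.13  0.    0.09]
 toolx [ 0.003  0.    -1.   ]  y-axis angle 80.96
129.5 [0.0, -0.0, 0.0]
122 [-1.06, 0.17, 1.42]
114.5 [-2.3, 0.37, 2.68]
107 [-3.68, 0.59, 3.78]
99.5 [-5.2, 0.84, 4.67]
92 [-6.82, 1.1, 5.37]
84.5 [-8.51, 1.37, 5.84]
77 [-10.25, 1.65, 6.08]
69.5 [-12.01, 1.93, 6.09]
62 [-13.75, 2.21, 5.87]
54.5 [-15.45, 2.49, 5.42]
47 [-17.08, 2.75, 4.75]
39.5 [-18.6, 2.99, 3.87]
32 [-20.0, 3.22, 2.79]
24.5 [-21.25, 3.42, 1.54]
17 [-22.33, 3.59, 0.14]
9.5 [-23.22, 3.74, -1.4]
4 [-23.74, 3.82, -2.59]
1 [-23.98, 3.86, -3.26]
0 [-24.05, 3.87, -3.49]
```

View pics/s10.png

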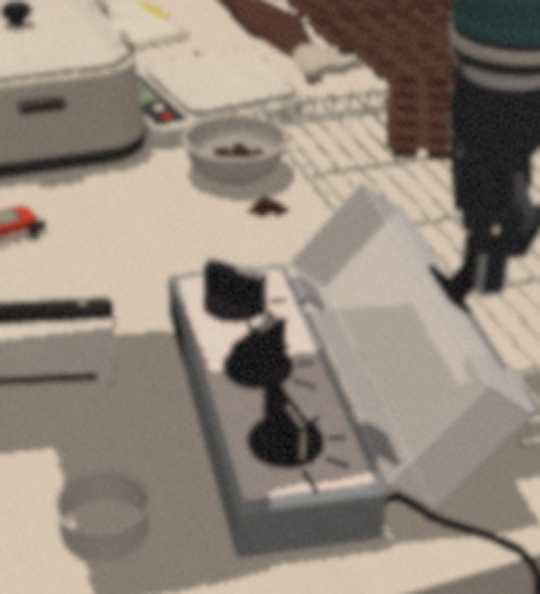

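Gripped again, width 0.251. Swinging the hood shut along the same arc in reverse.

>>> {"method": "arm_command", "body": {
  "targets": [
    [[-1.05,0.17,1.4,0,0,0,10],[-2.3,0.37,2.7,0,0,0,10],[-3.7,0.6,3.8,0,0,0,10],[-5.2,0.84,4.7,0,0,0,10],[-6.8,1.1,5.4,0,0,0,10],[-8.5,1.37,5.85,0,0,0,10],[-10.25,1.65,6.1,0,0,0,10],[-12.0,1.93,6.1,0,0,0,10],[-13.75,2.2,5.85,0,0,0,10],[-15.45,2.5,5.4,0,0,0,10],[-17.1,2.75,4.75,0,0,0,10],[-18.6,3.0,3.85,0,0,0,10],[-20.0,3.2,2.8,0,0,0,10],[-21.25,3.4,1.55,0,0,0,10],[-22.3,3.6,0.15,0,0,0,10],[-23.2,3.74,-1.4,0,0,0,10],[-23.7,3.8,-2.5,0,0,0,10],[-23.7,3.8,-2.5,0,0,0,10]]
  ]
}}

```text
time_s: 25.78
ee_pos: [0.4451, 0.0727, 0.0809]
ee_rot: [0.056, 0.705, -0.055, 0.704]
wrist_force: [-0.7, 9.7, 1.1]
width: 0.251
```

```bash
python3 - <<'E'
from h import *
s,M=st()
cv2.imwrite("pics/s11.png",cv2.resize(camera("side")[150:370,240:440],None,fx=2.7,fy=2.7,interpolation=cv2.INTER_CUBIC))
E
```

```text
t 25.77 pos [0.4451 0.0727 0.0809] F [-0.7  9.7  1.1] w 0.251 q [-0.02  0.25 -0.51  0.81  0.    0.14]
 toolx [-0.001  0.002 -1.   ]  y-axis angle 80.99
```

View pics/s11.png

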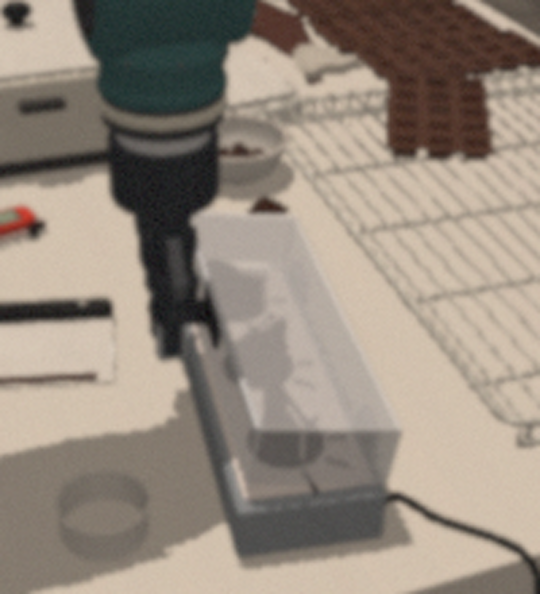

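>>> {"method": "arm_command", "body": {
  "targets": [
    [[-0.1,0.1,-0.4,0,0,0,10],[-0.2,0.1,-0.8,0,0,0,10],[-0.2,0.1,-0.8,0,0,0,10]]
  ]
}}

```text
time_s: 26.2
ee_pos: [0.4425, 0.0732, 0.073]
ee_rot: [0.056, 0.706, -0.055, 0.704]
wrist_force: [-7.1, 4.3, 2.8]
width: 0.253
```

>>> {"method": "arm_command", "body": {
  "targets": [
    [[0.1,0,-0.1,0,0,0,10],[0.1,0,-0.2,0,0,0,10],[0.1,0,-0.2,0,0,0,10]]
  ]
}}

```text
time_s: 26.58
ee_pos: [0.442, 0.0733, 0.0708]
ee_rot: [0.056, 0.707, -0.055, 0.703]
wrist_force: [-12.5, 5.4, 4.9]
width: 0.253
```

>>> {"method": "arm_command", "body": {
  "targets": [
    [[0,0,0,0,0,0,60],[0,0,0,0,0,0,60],[0,0,0,0,0,0,60],[0,0,6,0,0,0,60],[0,0,6,0,0,0,0],[0,0,6,0,0,0,0],[0,0,6,0,0,0,0],[0,0,6,0,0,0,0],[0,0,6,0,0,0,0],[0,0,4,0,0,0,0],[0,0,3,0,0,0,0],[0,0,3,0,0,0,0]]
  ]
}}

```text
time_s: 28.08
ee_pos: [0.4448, 0.0727, 0.1008]
ee_rot: [0.056, 0.705, -0.056, 0.704]
wrist_force: [-0.6, 0.2, -0.3]
width: -0.003
```

```bash
python3 - <<'E'
from h import *
s,M=st()
cv2.imwrite("pics/s12.png",cv2.resize(camera("side")[190:370,240:420],None,fx=3.2,fy=3.2,interpolation=cv2.INTER_CUBIC))
E
```

```text
t 28.07 pos [0.4448 0.0727 0.1008] F [-0.6  0.2 -0.3] w -0.003 q [-0.02  0.22 -0.48  0.87 -0.    0.14]
 toolx [-0.001  0.    -1.   ]  y-axis angle 80.96
```

View pics/s12.png

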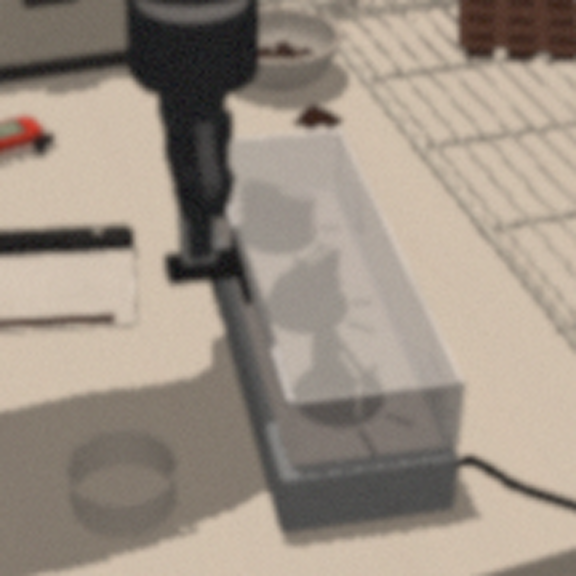

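>>> {"method": "arm_command", "body": {
  "targets": [
    [[0,0,-0.2,0,0,0,0],[0,0,-0.35,0,0,0,0],[0,0,-0.35,0,0,0,0]]
  ]
}}

```text
time_s: 28.5
ee_pos: [0.4454, 0.0727, 0.098]
ee_rot: [0.056, 0.705, -0.056, 0.705]
wrist_force: [0.3, 0.4, 1.8]
width: 0.001
```

>>> {"method": "arm_command", "body": {
  "targets": [
    [[0,0,-0.1,0,0,0,0],[0,0,-0.2,0,0,0,0],[0,0,-0.2,0,0,0,0]]
  ]
}}

```text
time_s: 28.88
ee_pos: [0.4455, 0.0727, 0.0976]
ee_rot: [0.056, 0.704, -0.056, 0.706]
wrist_force: [-11.9, 0.3, 40.2]
width: 0.001
```

A firm stop at z = 97.6 mm, which is the shut height. Backing off for a last look.

>>> {"method": "arm_command", "body": {
  "targets": [
    [[0,0,1,0,0,0,0],[0,0,6,0,0,0,0],[-7,16,11,0,0,0,0],[-7,16,11,0,0,0,0],[-7,16,11,0,0,0,0],[-7,16,11,0,0,0,0],[-7,16,11,0,0,0,0]]
  ]
}}

```text
time_s: 29.75
ee_pos: [0.3753, 0.2325, 0.2056]
ee_rot: [0.055, 0.705, -0.056, 0.705]
wrist_force: [-0.4, 0.0, 0.6]
width: -0.002
```

```bash
python3 - <<'E'
from h import *
s,M=st()
im=camera("top");sd=camera("side")
cv2.imwrite("pics/t13.png",cv2.resize(im[170:350,270:470],None,fx=3.3,fy=3.3,interpolation=cv2.INTER_CUBIC))
cv2.imwrite("pics/s13.png",cv2.resize(sd[190:370,240:420],None,fx=3.2,fy=3.2,interpolation=cv2.INTER_CUBIC))
print([dial_deg(im,y) for y in(.09,0,-.09)])
E
```

```text
t 29.75 pos [0.3753 0.2325 0.2056] F [-0.4  0.   0.6] w -0.002 q [ 0.37  0.13 -0.29  1.15 -0.    0.53]
 toolx [-0. -0. -1.]  y-axis angle 81.0
[(np.float64(39.5), np.float64(41.71169768204851), np.float64(188.66184997558594)), (np.float64(-40.5), np.float64(-37.16349940854627), np.float64(187.36279296875)), (np.float64(81.5), np.float64(78.98150380706399), np.float64(184.32266235351562))]
```

View pics/t13.png

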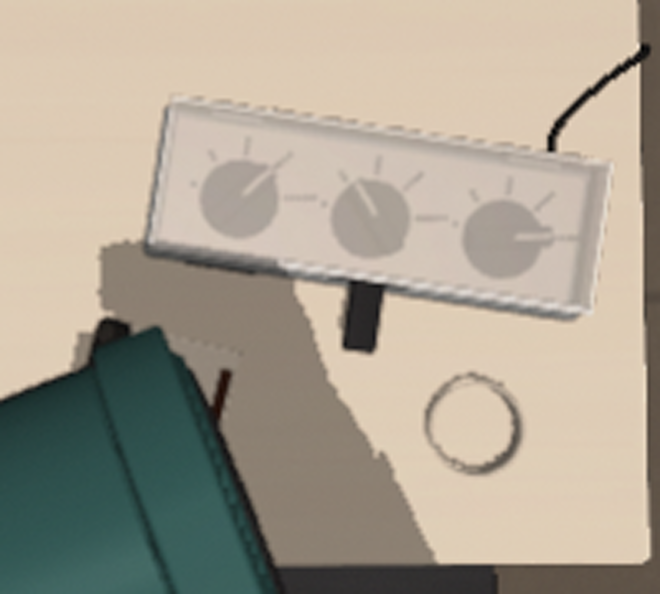

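View pics/s13.png

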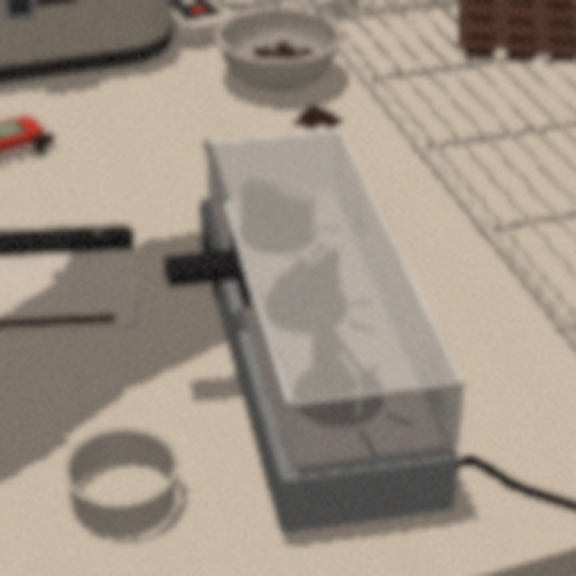

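```bash
python3 - <<'E'
from h import *
a=cv2.imread("pics/side0.png");b=camera("side")
f=lambda i:cv2.GaussianBlur(cv2.cvtColor(i,cv2.COLOR_BGR2GRAY),(0,0),1).astype(np.float32)
for nm,(x0,y0,x1,y1) in {"tongue":(286,255,315,285),"hoodnear":(300,300,345,345),"base":(315,335,400,365),"ring":(255,320,305,360)}.items():
    print(nm,cv2.phaseCorrelate(f(a)[y0:y1,x0:x1].copy(),f(b)[y0:y1,x0:x1].copy(),cv2.createHanningWindow((x1-x0,y1-y0),cv2.CV_32F)))
E
```

```text
tongue ((-0.7938761900136448, -1.4886297205861965), 0.21843596855799358)
hoodnear ((0.5793385751647762, 0.3271749696885955), 0.7489032458081657)
base ((-0.2758668546525058, 0.0033064938363178698), 1.0362651030222574)
ring ((0.2279910036319599, 0.13199820485609948), 0.9488463478088379)
```

```bash
python3 - <<'E'
from h import *
a=cv2.imread("pics/side0.png");b=camera("side")
at=cv2.imread("pics/top0.png");bt=camera("top")
for nm,i,(x0,y0,x1,y1) in(("a",a,(288,255,316,285)),("b",b,(288,255,316,285)),("at",at,(370,255,390,280)),("bt",bt,(370,255,390,280))):
    g=cv2.cvtColor(i,cv2.COLOR_BGR2GRAY)[y0:y1,x0:x1]; ys,xs=np.nonzero(g<60); print(nm,len(xs),xs.mean()+x0,ys.mean()+y0,xs.min()+x0,ys.min()+y0,ys.max()+y0)
E
```

```text
a 176 305.59659090909093 268.78409090909093 295 263 277
b 210 303.53809523809525 273.23809523809524 292 264 280
at 188 380.47340425531917 264.1595744680851 375 255 274
bt 196 379.5 265.10714285714283 374 255 275
```

```bash
python3 - <<'E'
from h import *
x0,y0,z=270,220,4; im=camera("side"); im=cv2.resize(im[220:370,270:400],None,fx=z,fy=z,interpolation=cv2.INTER_CUBIC)
def L(pts,col):
    u=((proj("side",c2w(Q,pts))-[x0,y0]+.5)*z).astype(int); cv2.polylines(im,[u.reshape(-1,1,2)],True,col,1,cv2.LINE_AA)
for zz in(0,.05): L([(sx*.052,sy*.15,zz) for sx,sy in((1,1),(1,-1),(-1,-1),(-1,1))],(0,0,255))
for zz in(.052,.099): L([(x,sy*.145,zz) for x,sy in((.052,1),(.052,-1),(-.046,-1),(-.046,1))],(0,160,0))
for zz in(.086,.098): L([(-.046,.011,zz),(-.095,.011,zz),(-.095,-.011,zz),(-.046,-.011,zz)],(255,0,0))
cv2.imwrite("pics/ov2.png",im)
E
```

```text
(no output)
```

View pics/ov2.png

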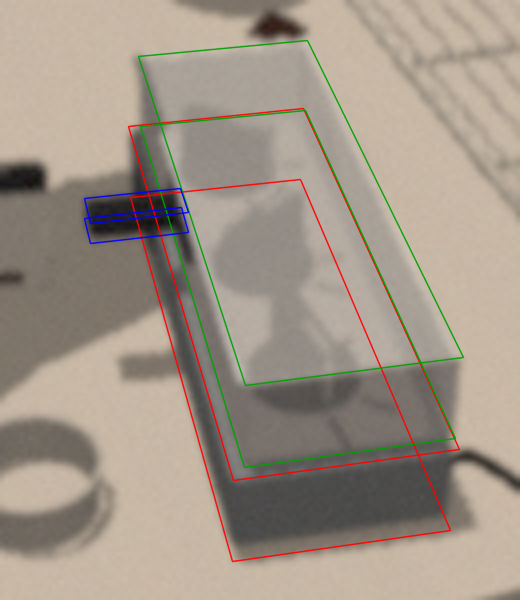

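The overlay of the shut model now matches the hood and tongue. At the start the tongue stood a few pixels higher, so the hood had been slightly ajar. Handing in.

```bash
python3 -c "
from rig import *
print(finish_job())"
```

```text
the job is handed in; nothing more can be done
None
```

The recipe code is set to 4-2-5, the hood is shut again, and the job was handed in at about 30 s of the 72 s allowed. I opened the hood by its tongue to about 130°, where it stayed. I then turned the left, middle and right dials in that order and swung the hood back down.

- **Dials:** with the hood still open, the pointers read about +39.5° (four pips, wanted 40°), −40.3° (two pips, wanted −40°) and about +80° (five pips, wanted 80°). The two ways I read the right dial gave 81.5° and 79.1°, and in the picture its pointer lies on the five-pip row. Through the shut hood, the best readings had not changed.
- **Hood:** pulling it down by the tongue alone did not clearly seat it. I pressed the tongue with closed fingertips until it met a firm stop at 97.6 mm, against an expected shut height of about 98 mm. That press peaked at about 40 N at the wrist, made with the fingertips only. The shut-hood outline then matched the side picture to within a few pixels.
- **Disagreement:** the tongue now sits about 4 pixels lower in the side view than at the start. I take this to mean the hood was slightly ajar at first.
- **Other things on the bench:** I checked the ring cutter's position and it had not moved. I did not measure the bowl, thermometer or scraper, though I saw no sign that they had been disturbed. The gripper was clear of everything at the end.

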